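# Load a label roll and click the roll guide home

## Task

The label printer stands open and its roll bay is empty. Take the full roll of labels from the roll rest (not the part-used one) and lower it, without dropping it, into the bay so that it stands on its edge on the two support rollers between the guides; if the sliding guide is in the way, push it aside first. Then slide the guide up to the roll until its catch clicks into the stop that holds the roll against the fixed guide, let go, and leave the part-used roll and the other things on the bench where they are.

Things in the scene. Friction and masses are not known exactly. Their poses are not given: they have to be found in the camera images.
- printer: Desktop label printer with its lid open, fixed, pale grey: 250 mm long (its x), 200 mm wide (its y), base 100 mm high. Origin: centre of its underside. Front (label slot, platen roller) at -x; the open lid, hinged at x = +112 mm, leans away, up to 300 mm high. The roll bay is open from above: x -62 to +65, y -75 to +75 mm; its side walls are 25 mm thick and 100 mm high.
- guide (a joint): Travel (m) of the sliding guide along the printer's +y, towards the fixed guide: 0 fully back, 0.078 end; at the start 0 to 0.05. Gap between the guides' faces: 118 mm minus the travel. About 2 N of friction; stays where left. Its spring catch drops into stops at 0.041 (gap 77 mm, for 75 mm stock) and 0.066 (gap 52 mm, for these 50 mm rolls).
- guide_tab (a point): Top centre of the sliding guide's thumb tab, an upright ribbed block 24 mm (printer x) by 12 mm (y, the sliding direction) by 37 mm tall, z 108 to 145 mm; at printer x = -75 mm, y = -65 mm plus the travel, clear in front of the roll. Pinch it from above across the 12 mm, or push it; beside it nothing is higher than the 100 mm side wall. The guide's plate is at x -60 to +55, 105 mm high.
- seat (a point): Centre of the loaded 50 mm roll: printer x = 0, y = +33, z = 85 mm, 26 mm from the fixed guide's face; axes as the printer's. A full roll standing on the two support rollers (along y, radius 5 mm, axes at x = +-25, z = 36 mm) anywhere between the guides has its axis at this x and z. With fingers on both of its faces it needs a gap of about 100 mm between the guides.
- full_roll: The full label roll, white paper, 100 mm in diameter, 50 mm wide, about 0.3 kg, standing on edge. Origin: its centre. Its y axis is the roll's axis; it may spin about it.
- part_roll: The part-used label roll, white paper, 64 mm in diameter, 50 mm wide, on edge. To be left in the rest. Origin: its centre, y along the roll's axis.
- rest: Steel roll rest: plate 100 by 210 mm with two rails along its y (22 mm either side of its middle, axes 20 mm above the bench) that carry rolls on edge; end cheeks 30 mm high. Origin: centre of its underside. The two rolls stand 110 mm apart (centres) along its y, either one at either end; the full roll's centre is 70 mm above the bench.
- core: Empty cardboard roll core standing on end, 43 mm across, 50 mm high. Bystander. Origin: centre of its underside.
- tape_dispenser: Blue tape dispenser, 190 by 70 mm, 115 mm high. Bystander. Origin: centre of its underside.
- scanner: Dark hand scanner lying down, 175 by 68 mm, 36 mm high. Bystander. Origin: on its underside, near its middle.
- spray_can: Black spray can, 56 mm across, 170 mm high. Bystander. Origin: centre of its underside.
- jar: Clear jar with a white cap, 64 mm across, 75 mm high. Bystander. Origin: centre of its underside.
- stop50 (a point): On the slotted steel strip under the tab: the notch for 50 mm rolls (8 mm wide, below the tab when the travel is 0.066; printer x = -75, y = +1, z = 86 mm). The notch for 75 mm stock is 25 mm nearer the printer's -y. Within about 3 mm of a notch the catch pulls the guide in and centres it; about 10 N is needed to leave a notch.
- fixed_guide (a point): Centre of the fixed guide's inner face, an upright plate across the +y end of the bay: printer x = 0, y = +59, z = 75 mm; the plate spans x -60 to +55 mm, z 45 to 105 mm, and is 6 mm thick.

How it is judged:
By the outcome, as a careful person would: the job done as asked, in the order asked, and still so for the second after the job is handed in, with the robot touching nothing.
It also fails if it takes over 72 s, if anything falls off the work surface, if the arm or the gripper's body presses on something with over 40 N, if the wrist force passes 120 N, or if a joint passes its speed limit or range.

## Robot

A 6-joint arm with a two-finger parallel gripper is mounted at the origin on the work surface. World frame = base frame: x ahead of the robot, y to its left, z up, the work surface at z = 0. Lengths are in m, angles in degrees, forces in N, time in s.
With the tool pointing down it reaches from about 0.35 to 0.725 m from the base axis. Payload 4.3 kg.
Tool frame: the origin (TCP) lies midway between the tips of the shut fingers; the grasp point (between the pads) lies 19 mm behind it; y points along the fingers, z is the direction in which the jaws open and shut, and the axes are right-handed (so a half turn about y gives the same grasp; the last joint's range is limited). The gripper opens to 85 mm and grips with 20 to 120 N. Pads are 22 mm wide; open, the fingers measure 114 mm over their backs; the gripper's body (76 mm by 85 mm) begins 54 mm behind the grasp point. The pads swing forward as they close: fully open they stand 13 mm farther back than shut.
Start: joints at [58.138, 21.618, 4.641, 73.018, 0, 83.68], TCP at [0.248, 0.519, 0.231] pointing down, gripper open.
Joint ranges: [-156.06, 156.06], [-48.1, 94.91], [-58.44, 69.94], [-101.28, 121.22], [-78.64, 73.56], [-180, 180]. Speed limits (degrees/s): [147.25, 147.25, 180, 180, 180, 180].

## Interface

Orientations are given as a 3x3 rotation matrix whose columns are the frame's x, y, z axes.
In Python, from plant import telemetry, eyes, workorder gives the robot as it stands. The module is installed in compiled form; this text tells all that it offers.
- The arm moves only by the shell command python3 -m handwheel 'ROWS' [FORCE]. ROWS is JSON, a list of rows, each a list of 3 entries, a list of its own where there are three numbers: the finger opening in m, from 0 to 0.0854, then the shift along the world's x, y, z in m, then the turn, a rotation vector about the world's x, y, z in degrees. A call has 1 to 8 rows; each row is the pose to reach, as a shift and turn from the pose commanded when the call began; what a row does not reach only later rows make up. A row lasts 1/12 s, in which the tool goes at most 41.7 mm and 7.16 degrees, less where a joint would pass 70% of its speed; a pose out of reach is approached as far as the arm can. A call with a gripper value outside its range is refused whole. The fingers move at their own pace and stop on an object; FORCE is the grip in N (left out, the last holds). Time passes only in rows, so rows that repeat a pose let the fingers close. It gives the time, the measured TCP pose, the force and the opening at its end, in the units of the state.
- telemetry.state(): the state, without advancing time (a new reading comes with each control period).
- eyes.read_camera(name): name is "side" or "top" or "wrist"; returns a dict with "color" (400x640x3 uint8, red, green, blue), "depth" (400x640 float32, m along the optical axis (not along the pixel's ray), 0 where there is no reading), "vertical_fov" (degrees; the focal length in pixels is half the picture's height over the tangent of half this angle, whatever the lens; pixels are square), "cx", "cy" (the principal point, pixels), "R" (3x3) and "t" (3): a world point X has camera coordinates R X + t. Camera axes: x right, y down, z forward; pixel columns grow to the right and rows downward; lengths in m; the calibration is good to about 2 mm. A picture is of the moment at which its call begins.
- workorder.hand_in(): hands the job in, once; it reports no verdict.
The state is a dict: "clock": time; "q": joint angles; "qd": joint speeds; "effort": joint torques, N m; "ee_pos": TCP position; "ee_rot": TCP orientation; "force": force on the tool from outside, world axes, zero at the start; "ft_torque": the same for the moment, N m; "width": finger opening in m.
Only numpy, scipy, OpenCV 4.12 (cv2) and the standard library are available. Lean on these libraries where they do the work, as an engineer would, in place of code of your own. Each camera call takes 0.05 s, during which the arm holds its last target. There are 200 camera calls.

## Working session

There is one attempt and no reset: what is moved stays moved. The work goes in short steps, Python scripts to look and compute and a shell command to move; the robot and the scene stay as the last step left them, time stands still between calls to the robot, and variables do not carry over. Pictures are saved under pics/ and viewed, on a budget of 10 in all, crops included, one or two more only if the job needs it, and the job is handed in when it is done.

```bash
mkdir -p pics; cat > h.py <<'E'
import numpy as np, cv2
from plant import telemetry, eyes, workorder
def cam(n):
    c=eyes.read_camera(n); c['f']=200/np.tan(np.radians(c['vertical_fov'])/2); c['R']=np.array(c['R']);c['t']=np.array(c['t']); return c
def pts(c):
    v,u=np.mgrid[0:400,0:640]; d=c['depth']
    P=np.stack([(u-c['cx'])/c['f']*d,(v-c['cy'])/c['f']*d,d],-1)
    return (P-c['t'])@c['R']
def ray(c,u,v,z):
    o=-c['R'].T@c['t']; d=c['R'].T@np.array([(u-c['cx'])/c['f'],(v-c['cy'])/c['f'],1]); return o+d*(z-o[2])/d[2]
def save(c,n): cv2.imwrite('pics/'+n+'.png',c['color'][:,:,::-1])
E
python3 - <<'E'
from h import *
s=telemetry.state();print(s)
for n in ['top','side']:
    c=cam(n);save(c,n+'1');np.savez('/tmp/'+n,P=pts(c),col=c['color']);print(n,-c['R'].T@c['t'],c['R'][2],c['f'],(c['depth']==0).mean())
E
```

```text
{'clock': 0.0, 'q': array([ 5.81382184e+01,  2.16627922e+01,  4.56370446e+00,  7.30187420e+01,
       -1.87046310e-03,  8.36804937e+01]), 'qd': array([ 0.07546078,  0.06276923, -0.04858544,  0.0158613 , -0.12591931,
        0.04064357]), 'effort': array([ 2.87675266e-04, -4.63605595e+01,  2.69873786e+01,  2.06553738e-02,
        2.39777164e-04,  6.04238579e-06]), 'ee_pos': array([0.24758136, 0.51824436, 0.23035718]), 'ee_rot': array([[ 9.02267301e-01, -1.05784916e-03,  4.31175833e-01],
       [-4.31177087e-01, -1.76387939e-03,  9.02265598e-01],
       [-1.93918738e-04, -9.99997885e-01, -2.04761101e-03]]), 'force': array([ 0.8417978 , -0.22448218, -0.00206784]), 'ft_torque': array([ 0.01887876,  0.01899083, -0.02983639]), 'width': 0.0853869892153374}
top [ 0.48259948 -0.10078977  1.07067108] [ 0.11473718 -0.00233874 -0.99339313] 369.0147356011857 0.00397265625
side [ 0.41964828 -0.96975702  0.69631519] [ 0.15974111  0.82406548 -0.54350608] 394.20954377589766 0.00394140625
```

View pics/top1.png

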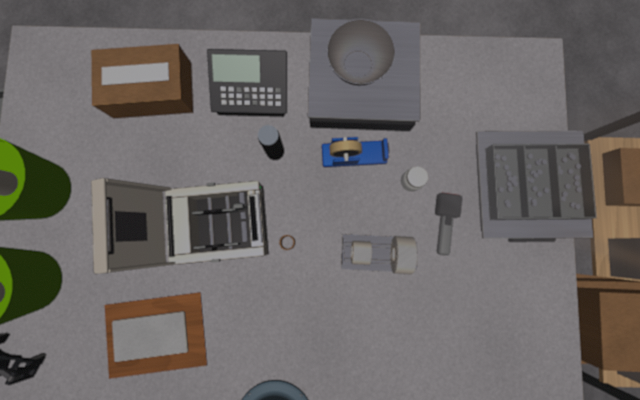

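View pics/side1.png

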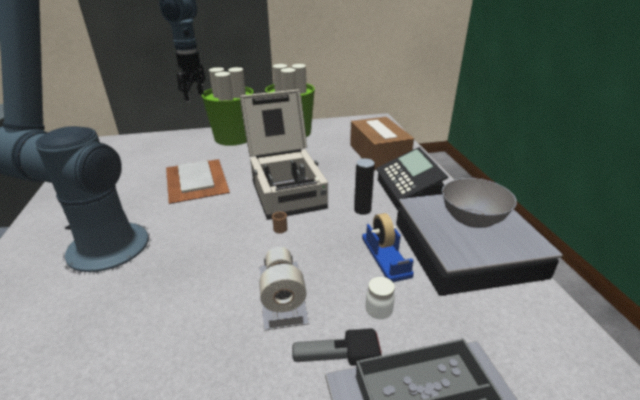

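The top view has the printer around (190,222) with its front towards -y. The full roll is at about (403,254), the part-used roll at (361,252), and the sliding guide is somewhere in the bay around (215,220). The side view agrees. Next I'll measure them.

```bash
python3 - <<'E'
from h import *
for n in ['top','side']:
    d=np.load(f'/tmp/{n}.npz');P=d['P']
    z=P[...,2]
    x,y=P[...,0],P[...,1]
    # full roll
    def rep(l,m):
        Q=P[m]; print(n,l,len(Q),'min',np.percentile(Q,2,axis=0).round(3),'max',np.percentile(Q,98,axis=0).round(3)); return Q
    v,u=np.mgrid[0:400,0:640]
    if n=='top':
        rep('full',(abs(u-403)<18)&(abs(v-254)<25)&(z>.085))
        rep('fulltop',(abs(u-403)<18)&(abs(v-254)<25)&(z>.112))
        rep('part',(abs(u-361)<14)&(abs(v-252)<16)&(z>.06))
        rep('table',(abs(u-300)<14)&(abs(v-320)<16))
        w=(u>160)&(u<270)&(v>175)&(v<270)&(abs(z-.1)<.012)
        Q=rep('walls',w); 
        print(cv2.minAreaRect((Q[:,:2]*1000).astype(np.float32)))
        m=(u>160)&(u<270)&(v>175)&(v<270)&(z>.125)&(z<.16)
        rep('tab',m); print(np.c_[u[m],v[m],(P[m]*1000).round()][:40])
        img=cv2.resize(d['col'][170:280,90:300,::-1],None,fx=3.8,fy=3.8,interpolation=cv2.INTER_CUBIC)
        cv2.imwrite('pics/crop1.png',img)
    else:
        rep('full',(abs(u-283)<25)&(abs(v-285)<30)&(z>.112))
E
```

```text
top full 770 min [ 0.409 -0.359  0.088] max [ 0.5   -0.311  0.123]
top fulltop 415 min [ 0.429 -0.359  0.112] max [ 0.483 -0.311  0.124]
top part 428 min [ 0.429 -0.25   0.062] max [ 0.487 -0.202  0.085]
top table 837 min [ 0.225 -0.099 -0.003] max [ 0.307 -0.026  0.005]
top walls 4388 min [0.429 0.041 0.092] max [0.633 0.299 0.11 ]
((529.9435424804688, 171.67623901367188), (207.2501678466797, 261.44329833984375), 6.173577308654785)
top tab 130 min [0.419 0.085 0.126] max [0.616 0.293 0.158]
[[161. 186. 616. 291. 149.]
 [161. 187. 613. 291. 150.]
 [162. 187. 614. 290. 147.]
 [163. 187. 614. 288. 144.]
 [164. 187. 615. 287. 140.]
 [165. 187. 615. 286. 136.]
 [166. 187. 616. 284. 135.]
 [167. 187. 617. 285. 128.]
 [168. 187. 616. 281. 131.]
 [161. 188. 611. 290. 150.]
 [163. 188. 611. 287. 146.]
 [164. 188. 612. 287. 141.]
 [165. 188. 613. 286. 137.]
 [166. 188. 613. 285. 133.]
 [167. 188. 613. 281. 135.]
 [168. 188. 614. 281. 131.]
 [169. 188. 615. 280. 125.]
 [161. 189. 609. 291. 148.]
 [162. 189. 609. 289. 147.]
 [163. 189. 609. 288. 142.]
 [164. 189. 610. 287. 141.]
 [165. 189. 610. 285. 137.]
 [166. 189. 610. 284. 135.]
 [167. 189. 611. 282. 133.]
 [168. 189. 611. 281. 130.]
 [169. 189. 612. 279. 127.]
 [161. 190. 608. 298. 132.]
 [162. 190. 608. 295. 133.]
 [163. 190. 609. 295. 127.]
 [164. 190. 609. 292. 128.]
 [165. 190. 609. 289. 128.]
 [166. 190. 609. 286. 129.]
 [167. 190. 609. 285. 126.]
 [241. 203. 578.  89. 142.]
 [242. 203. 578.  87. 143.]
 [234. 204. 576. 108. 139.]
 [235. 204. 575. 104. 144.]
 [236. 204. 575. 102. 143.]
 [237. 204. 575.  99. 146.]
 [238. 204. 575.  96. 145.]]
side full 480 min [ 0.424 -0.618  0.112] max [ 0.485 -0.314  0.364]
```

View pics/crop1.png

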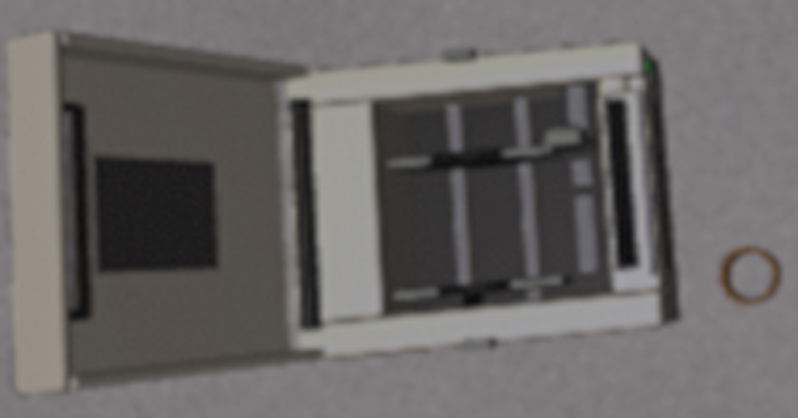

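The crop shows the tab at crop (563,134) on the guide on the +x side. The fixed guide is along the bottom at about (480,292). The front corners of the base top are at (641,45) and (663,325).

```bash
python3 - <<'E'
from h import *
c=cam('top');P=pts(c);v,u=np.mgrid[0:400,0:640];z=P[...,2]
px=lambda a,b:(90+(a+.5)/3.8-.5,170+(b+.5)/3.8-.5)
A=ray(c,*px(641,45),.1);B=ray(c,*px(663,325),.1)
print('front',A,B,np.linalg.norm(A-B))
ey=(B-A)[:2];ey/=np.linalg.norm(ey)
# long edges: fit wall outer edge by minAreaRect with lid excluded
w=(u>175)&(u<270)&(v>175)&(v<270)&(abs(z-.1)<.008)
Q=P[w][:,:2]; 
r=cv2.minAreaRect((Q*1000).astype(np.float32));print(r)
yaw_e=np.degrees(np.arctan2(ey[1],ey[0]));print('printer y dir deg',yaw_e,'x dir',yaw_e+90)
m=(u>228)&(u<252)&(v>195)&(v<215)&(z>.135);T=P[m];print('tab',len(T),np.median(T,0),T.min(0),T.max(0))
for nm,a,b,zz in [('tab',563,134,.145),('notch',583,188,.086),('fixedtop',480,290,.105),('slidetop',490,155,.105),('wall+y out',500,65,.1),('wall out low',520,338,.1)]:
    print(nm,ray(c,*px(a,b),zz))
for th in (5,6,7,8):
    ex=np.array([-np.sin(np.radians(-th)),np.cos(np.radians(-th))]);
    ex=np.array([np.sin(np.radians(th)),np.cos(np.radians(th))]); 
# roll
m=(abs(u-403)<18)&(abs(v-254)<28)&(z>.085);Q=P[m]
xx=Q[:,0];zc=np.linalg.lstsq(np.c_[2*xx,2*Q[:,2],np.ones(len(Q))],xx**2+Q[:,2]**2,rcond=None)[0];print('circ',zc, np.sqrt(zc[2]+zc[0]**2+zc[1]**2))
print(cv2.minAreaRect((Q[:,:2]*1000).astype(np.float32)))
E
```

```text
front [0.64109102 0.05453165 0.1       ] [0.44748487 0.03166117 0.1       ] 0.1949523081575778
((531.8090209960938, 154.51693725585938), (207.1220703125, 230.15463256835938), 4.969303607940674)
printer y dir deg -173.2629351409815 x dir -83.26293514098151
tab 51 [0.57011421 0.09371322 0.14431969] [ 0.48259948 -0.10078977  0.13719874] [0.57842262 0.10650235 1.07067108]
tab [0.57286939 0.09656904 0.145     ]
notch [0.54086677 0.09334731 0.086     ]
fixedtop [0.46855755 0.15667672 0.105     ]
slidetop [0.56107952 0.15472903 0.105     ]
wall+y out [0.62469483 0.15239664 0.1       ]
wall out low [0.43655772 0.12897212 0.1       ]
circ [ 0.45982509  0.58696801 -0.3280531 ] 0.4774070121256867
((453.2432556152344, -231.84336853027344), (94.2437973022461, 260.62701416015625), 1.3713746070861816)
```

```bash
python3 -m handwheel '[[0.085,[0,0,0.04],[0,0,0]],[0.085,[0,0,0.08],[0,0,0]],[0.085,[0,0,0.12],[0,0,0]],[0.085,[0,0,0.16],[0,0,0]],[0.085,[0,0,0.19],[0,0,-7]],[0.085,[0.02,-0.03,0.19],[0,0,-14]],[0.085,[0.045,-0.06,0.19],[0,0,-21]],[0.085,[0.07,-0.09,0.19],[0,0,-28]]]' 20
python3 -m handwheel '[[0.07,[0.025,-0.033,0],[0,0,-7]],[0.06,[0.05,-0.065,0],[0,0,-14]],[0.05,[0.075,-0.098,0],[0,0,-21]],[0.05,[0.1,-0.13,0],[0,0,-28]],[0.05,[0.125,-0.163,0],[0,0,-30]],[0.05,[0.15,-0.196,0],[0,0,-30]],[0.05,[0.175,-0.229,0],[0,0,-30]],[0.05,[0.2,-0.262,0],[0,0,-30]]]'
python3 -m handwheel '[[0.05,[0.02,-0.03,0],[0,0,0]],[0.05,[0.04,-0.055,-0.02],[0,0,0]],[0.05,[0.054,-0.07,-0.05],[0,0,0]],[0.05,[0.054,-0.07,-0.09],[0,0,0]],[0.05,[0.054,-0.07,-0.13],[0,0,0]],[0.05,[0.054,-0.07,-0.17],[0,0,0]],[0.05,[0.054,-0.07,-0.17],[0,0,0]],[0.05,[0.054,-0.07,-0.17],[0,0,0]]]'
python3 - <<'E'
from h import *
c=cam('wrist');save(c,'w1');np.savez('/tmp/w',P=pts(c));print(telemetry.state()['ee_rot'])
P=pts(c);z=P[...,2];m=(abs(z-.145)<.006)&(c['depth']>0)&(P[...,0]<.62)&(P[...,1]<.15)&(P[...,0]>.5)
T=P[m];print(len(T),np.median(T,0),np.percentile(T,3,axis=0),np.percentile(T,97,axis=0))
w=(abs(z-.1)<.006)&(c['depth']>0);Q=P[w];print(cv2.minAreaRect((Q[:,:2]*1000).astype(np.float32)))
E
```

```text
clock: 0.82
ee_pos: [0.3189, 0.429, 0.422]
ee_rot: [[0.591, 0.002, 0.806], [-0.806, 0.002, 0.591], [-0.0, -1.0, 0.003]]
force: [1.4, 0.0, 0.5]
width: 0.0847
clock: 1.48
ee_pos: [0.5187, 0.1649, 0.4212]
ee_rot: [[0.112, -0.0, 0.994], [-0.994, 0.0, 0.112], [-0.0, -1.0, -0.0]]
force: [0.7, 1.1, 0.3]
width: 0.0502
clock: 2.15
ee_pos: [0.5683, 0.0966, 0.2483]
ee_rot: [[0.112, -0.01, 0.994], [-0.994, -0.001, 0.112], [-0.001, -1.0, -0.01]]
force: [0.1, -0.1, 1.0]
width: 0.05
[[ 1.12540110e-01  1.99489367e-05  9.93647182e-01]
 [-9.93647183e-01 -1.39070446e-05  1.12540110e-01]
 [ 1.60637513e-05 -1.00000000e+00  1.82571045e-05]]
548 [0.57276224 0.09810121 0.14436594] [0.56650207 0.08690019 0.13987193] [0.57920189 0.1086542  0.14594904]
((596.810791015625, 118.51475524902344), (314.680908203125, 249.1077423095703), 6.531678199768066)
```

View pics/w1.png

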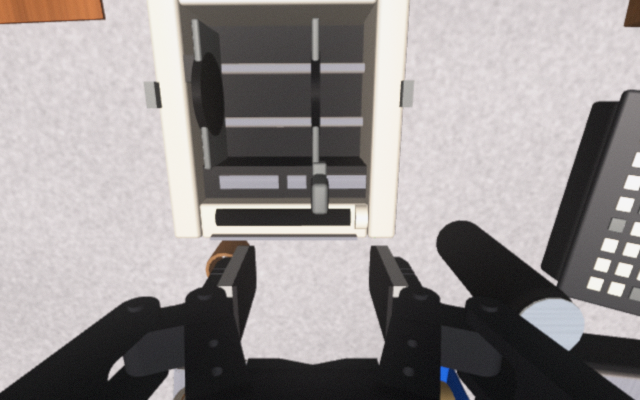

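The wrist view shows the tab at (320,190), the guide plate in the bay at about (316,90), and the catch between notches. The spray can is at right (550,320), so I'll check its clearance before descending.

```bash
python3 - <<'E'
from h import *
c=cam('top');print(ray(c,268,134,.17),ray(c,276,156,0))
E
python3 -m handwheel '[[0.05,[0.004,0.002,-0.03],[0,0,0]],[0.05,[0.004,0.002,-0.06],[0,0,0]],[0.05,[0.004,0.002,-0.09],[0,0,0]],[0.05,[0.004,0.002,-0.12],[0,0,0]],[0.05,[0.004,0.002,-0.132],[0,0,0]],[0,[0.004,0.002,-0.132],[0,0,0]],[0,[0.004,0.002,-0.132],[0,0,0]],[0,[0.004,0.002,-0.132],[0,0,0]]]' 30
python3 -m handwheel '[[0,[0,0,0],[0,0,0]],[0,[0,0,0],[0,0,0]],[0,[0,0,0],[0,0,0]],[0,[0,0,0],[0,0,0]]]'
```

```text
[0.75065449 0.02393558 0.17      ] [0.7349117  0.02132189 0.        ]
clock: 2.92
ee_pos: [0.5777, 0.099, 0.1231]
ee_rot: [[0.113, 0.004, 0.994], [-0.994, -0.0, 0.113], [0.001, -1.0, 0.004]]
force: [-7.4, -1.1, 6.3]
width: 0.0143
clock: 3.25
ee_pos: [0.5794, 0.0992, 0.1232]
ee_rot: [[0.113, 0.008, 0.994], [-0.994, 0.001, 0.113], [0.0, -1.0, 0.008]]
force: [-1.1, -0.5, 6.7]
width: 0.0111
```

```bash
python3 -m handwheel '[[0,[0.005,0.0005,0],[0,0,0]],[0,[0.01,0.001,0],[0,0,0]],[0,[0.015,0.0015,0],[0,0,0]],[0,[0.02,0.0022,0],[0,0,0]],[0,[0.021,0.0022,0],[0,0,0]],[0.03,[0.021,0.0022,0],[0,0,0]],[0.03,[0.021,0.0022,0],[0,0,0]],[0.03,[0.021,0.0022,0.03],[0,0,0]]]'
python3 -m handwheel '[[0.03,[0,0,0.04],[0,0,0]],[0.03,[0,0,0.08],[0,0,0]],[0.03,[0,-0.02,0.1],[0,0,0]],[0.03,[-0.01,-0.05,0.1],[0,0,7]],[0.03,[-0.02,-0.085,0.1],[0,0,14]],[0.05,[-0.03,-0.125,0.1],[0,0,21]],[0.08,[-0.045,-0.165,0.1],[0,0,28]],[0.08,[-0.06,-0.2,0.1],[0,0,35]]]'
python3 - <<'E'
from h import *
c=cam('top');save(c,'top2');P=pts(c);v,u=np.mgrid[0:400,0:640];z=P[...,2]
m=(u>225)&(u<255)&(v>190)&(v<215)&(z>.135)&(z<.155);T=P[m];print('tab',len(T),np.median(T,0))
# roll side view: white blobs
E
```

```text
clock: 3.92
ee_pos: [0.5937, 0.1008, 0.1448]
ee_rot: [[0.112, -0.009, 0.994], [-0.994, -0.001, 0.112], [-0.0, -1.0, -0.009]]
force: [-0.2, -0.4, 0.6]
width: 0.0298
clock: 4.58
ee_pos: [0.5397, -0.0949, 0.2501]
ee_rot: [[0.65, 0.002, 0.76], [-0.76, -0.001, 0.65], [0.002, -1.0, 0.001]]
force: [0.3, -0.9, 0.0]
width: 0.0651
tab 52 [0.59803043 0.09828062 0.14420695]
```

```bash
python3 -m handwheel '[[0.085,[0,-0.03,0.01],[0,0,7]],[0.085,[0,-0.06,0.02],[0,0,14]],[0.085,[0,-0.09,0.03],[0,0,21]],[0.085,[0,-0.12,0.03],[0,0,28]],[0.085,[0,-0.15,0.03],[0,0,35]],[0.085,[0,-0.18,0.03],[0,0,42]],[0.085,[0,-0.21,0.03],[0,0,48]],[0.085,[0,-0.24,0.03],[0,0,48.5]]]'
python3 -m handwheel '[[0.085,[0,0,0],[0,0,0]],[0.085,[0,0,0],[0,0,0]],[0.085,[0,0,0],[0,0,0]]]'
python3 - <<'E'
from h import *
c=cam('wrist');save(c,'w2');P=pts(c);z=P[...,2];ok=(c['depth']>0)&(P[...,0]<.53)&(P[...,1]<-.15)&(P[...,1]>-.42)&(P[...,0]>.38)
for l,a,b in [('full',.095,.13),('fulltop',.114,.13),('part',.065,.09)]:
    m=(ok&(z>a)&(z<b)).astype(np.uint8)
    n,lab,st,ce=cv2.connectedComponentsWithStats(m)
    for i in range(1,n):
        if st[i,4]<150: continue
        Q=P[lab==i];print(l,st[i],np.percentile(Q,2,axis=0).round(4),np.percentile(Q,98,axis=0).round(4),cv2.minAreaRect((Q[:,:2]*1000).astype(np.float32)))
E
```

```text
clock: 5.3
ee_pos: [0.5399, -0.3347, 0.28]
ee_rot: [[1.0, 0.001, 0.02], [-0.02, -0.001, 1.0], [0.001, -1.0, -0.001]]
force: [0.5, -0.5, -0.2]
width: 0.0845
clock: 5.55
ee_pos: [0.5398, -0.3327, 0.2795]
ee_rot: [[1.0, 0.001, 0.023], [-0.023, 0.0, 1.0], [0.0, -1.0, 0.0]]
force: [0.3, 0.0, 0.3]
width: 0.0847
full [ 277   32   60  103 5924] [ 0.4158 -0.3591  0.0971] [ 0.4977 -0.3119  0.1211] ((456.8490295410156, -335.55218505859375), (49.74147033691406, 86.6762466430664), 88.43881225585938)
fulltop [ 277   51   60   65 3553] [ 0.4336 -0.359   0.1144] [ 0.4801 -0.312   0.1213] ((456.7234191894531, -335.5537109375), (49.59721374511719, 51.12937927246094), 88.6630859375)
part [ 393   56   59   62 3247] [ 0.4335 -0.2504  0.0661] [ 0.4865 -0.2027  0.0826] ((460.2443542480469, -225.78448486328125), (50.41782760620117, 56.78074645996094), 88.68753051757812)
```

View pics/w2.png

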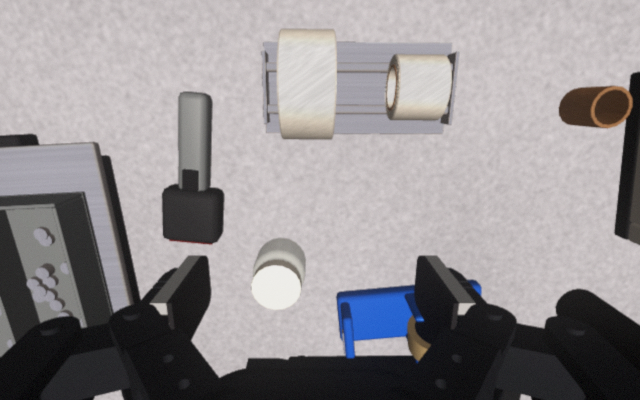

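The wrist view shows the full roll at (307,85) and the part-used roll at (420,87). Sizes and heights match what was given, and the jaw is aligned. Now I'll grasp.

```bash
python3 -m handwheel '[[0.085,[-0.04,-0.001,0],[0,0,0]],[0.085,[-0.075,-0.003,0],[0,0,0]],[0.085,[-0.083,-0.003,-0.03],[0,0,0]],[0.085,[-0.083,-0.003,-0.07],[0,0,0]],[0.085,[-0.083,-0.003,-0.11],[0,0,0]],[0.085,[-0.083,-0.003,-0.15],[0,0,0]],[0.085,[-0.083,-0.003,-0.18],[0,0,0]],[0.085,[-0.083,-0.003,-0.197],[0,0,0]]]' 40
python3 -m handwheel '[[0.06,[0,0,0],[0,0,0]],[0.045,[0,0,0],[0,0,0]],[0.035,[0,0,0],[0,0,0]],[0.035,[0,0,0],[0,0,0]],[0.035,[0,0,0],[0,0,0]],[0.035,[0,0,0],[0,0,0]]]' 40
```

```text
clock: 6.27
ee_pos: [0.4548, -0.3326, 0.0788]
ee_rot: [[1.0, -0.004, 0.021], [-0.021, 0.004, 1.0], [-0.004, -1.0, 0.004]]
force: [-0.3, 0.7, 1.5]
width: 0.0848
clock: 6.77
ee_pos: [0.4579, -0.3367, 0.0844]
ee_rot: [[1.0, 0.003, 0.022], [-0.022, -0.002, 1.0], [0.003, -1.0, -0.002]]
force: [-0.6, 1.9, 7.0]
width: 0.0493
```

```bash
python3 -m handwheel '[[0.035,[0,0,0.01],[0,0,0]],[0.035,[0,0,0.03],[0,0,0]],[0.035,[0,0,0.06],[0,0,0]],[0.035,[0,0,0.09],[0,0,0]],[0.035,[0,0,0.12],[0,0,0]],[0.035,[0,0,0.15],[0,0,0]],[0.035,[0,0,0.18],[0,0,0]],[0.035,[0,0,0.19],[0,0,0]]]' 40
python3 - <<'E'
from h import *
P=np.load('/tmp/w.npz')['P'];Q=P.reshape(-1,3)
Q=Q[np.isfinite(Q).all(1)&(abs(Q[:,2]-.1)<.006)]
o=np.array([.5306,.1673])
from scipy.optimize import minimize_scalar
best=None
for yaw in np.arange(4,9,.25):
    a=np.radians(yaw);ex=np.array([-np.sin(a),np.cos(a)]);ey=-np.array([np.cos(a),np.sin(a)])
    d=Q[:,:2]-o;x=d@ex*1000;y=d@ey*1000
    s=(x>-120)&(x<100)
    res=[]
    h=np.histogram(y[s],bins=np.arange(-115,115,1.))[0]
    sh=np.sum((h/h.sum())**2)
    if best is None or sh>best[0]: best=(sh,yaw,x,y,h)
sh,yaw,x,y,h=best;print(yaw)
s=(x>-60)&(x<60)
for lo,hi in((-115,-70),(70,115)):
    t=y[s&(y>lo)&(y<hi)];print(np.percentile(t,[1,3,50,97,99]).round(1),len(t))
hy=np.histogram(y[s],bins=np.arange(-116,116,2))[0];print(list(zip(range(-116,116,2),hy)))
s=(abs(y)<50)&(x<0);hx=np.histogram(x[s],bins=np.arange(-140,0,2))[0];print([(int(a),int(b)) for a,b in zip(range(-140,0,2),hx) if b>5])
E
```

```text
clock: 7.43
ee_pos: [0.4576, -0.3373, 0.278]
ee_rot: [[1.0, 0.005, 0.022], [-0.022, -0.005, 1.0], [0.005, -1.0, -0.005]]
force: [1.2, 0.5, -2.1]
width: 0.0494
6.75
[-101.7 -100.7  -88.8  -77.7  -77.3] 4852
[71.4 72.5 83.2 95.3 96. ] 4920
[(-116, np.int64(0)), (-114, np.int64(0)), (-112, np.int64(0)), (-110, np.int64(0)), (-108, np.int64(0)), (-106, np.int64(0)), (-104, np.int64(28)), (-102, np.int64(226)), (-100, np.int64(352)), (-98, np.int64(399)), (-96, np.int64(392)), (-94, np.int64(399)), (-92, np.int64(393)), (-90, np.int64(385)), (-88, np.int64(396)), (-86, np.int64(394)), (-84, np.int64(396)), (-82, np.int64(417)), (-80, np.int64(442)), (-78, np.int64(233)), (-76, np.int64(0)), (-74, np.int64(0)), (-72, np.int64(0)), (-70, np.int64(0)), (-68, np.int64(0)), (-66, np.int64(0)), (-64, np.int64(0)), (-62, np.int64(0)), (-60, np.int64(0)), (-58, np.int64(0)), (-56, np.int64(0)), (-54, np.int64(0)), (-52, np.int64(0)), (-50, np.int64(0)), (-48, np.int64(0)), (-46, np.int64(0)), (-44, np.int64(0)), (-42, np.int64(0)), (-40, np.int64(5)), (-38, np.int64(5)), (-36, np.int64(4)), (-34,
[... 1150 characters left out ...]
8)), (84, np.int64(391)), (86, np.int64(391)), (88, np.int64(383)), (90, np.int64(391)), (92, np.int64(430)), (94, np.int64(278)), (96, np.int64(56)), (98, np.int64(0)), (100, np.int64(0)), (102, np.int64(0)), (104, np.int64(0)), (106, np.int64(0)), (108, np.int64(0)), (110, np.int64(0)), (112, np.int64(0))]
[(-124, 54), (-122, 147), (-120, 518), (-118, 233), (-116, 236), (-114, 184), (-112, 109), (-110, 124), (-108, 186), (-106, 144), (-104, 133), (-102, 222), (-100, 275), (-98, 329), (-96, 288), (-94, 259), (-92, 90), (-54, 24), (-52, 16), (-50, 21), (-48, 17), (-46, 22), (-44, 15), (-42, 21), (-40, 19), (-38, 21), (-36, 16), (-34, 14), (-32, 22), (-30, 17), (-28, 21), (-26, 16), (-24, 9)]
```

```bash
python3 -m handwheel '[[0.035,[0.002,0.015,0.01],[0,0,-4]],[0.035,[0.006,0.04,0.015],[0,0,-10]],[0.035,[0.01,0.07,0.02],[0,0,-16]],[0.035,[0.015,0.105,0.02],[0,0,-22]],[0.035,[0.02,0.14,0.02],[0,0,-28]],[0.035,[0.025,0.175,0.02],[0,0,-34]],[0.035,[0.03,0.21,0.02],[0,0,-40]],[0.035,[0.035,0.245,0.02],[0,0,-46]]]' 40
python3 -m handwheel '[[0.035,[0.005,0.035,0],[0,0,-6]],[0.035,[0.01,0.07,0],[0,0,-12]],[0.035,[0.015,0.105,0],[0,0,-18]],[0.035,[0.02,0.14,0],[0,0,-24]],[0.035,[0.025,0.17,0],[0,0,-30]],[0.035,[0.028,0.195,0],[0,0,-36]],[0.035,[0.03,0.21,0],[0,0,-36]],[0.035,[0.03,0.215,0],[0,0,-36]]]' 40
python3 -m handwheel '[[0.035,[0,0,0],[0,0,0]],[0.035,[0,0,0],[0,0,0]]]' 40
python3 - <<'E'
from h import *
s=telemetry.state();print(s['clock'],s['ee_pos'],s['width'],np.degrees(np.arctan2(s['ee_rot'][1,2],s['ee_rot'][0,2])))
E
```

```text
clock: 8.1
ee_pos: [0.4912, -0.0896, 0.2929]
ee_rot: [[0.674, 0.0, 0.739], [-0.739, -0.0, 0.674], [0.0, -1.0, -0.0]]
force: [1.4, 0.6, -2.2]
width: 0.0494
clock: 8.77
ee_pos: [0.5214, 0.1262, 0.2926]
ee_rot: [[0.12, 0.0, 0.993], [-0.993, 0.001, 0.12], [-0.001, -1.0, 0.0]]
force: [-0.4, -0.7, -3.4]
width: 0.0494
clock: 8.93
ee_pos: [0.5214, 0.1233, 0.2925]
ee_rot: [[0.117, -0.0, 0.993], [-0.993, -0.001, 0.117], [0.001, -1.0, -0.0]]
force: [0.5, -0.8, -2.4]
width: 0.0495
8.9333 [0.5213699  0.12328779 0.292509  ] 0.04947115326664378 6.735301616936726
```

```bash
python3 -m handwheel '[[0.035,[0.003,0.02,0],[0,0,0]],[0.035,[0.0066,0.04,0],[0,0,0]],[0.035,[0.0066,0.045,-0.02],[0,0,0]],[0.035,[0.0066,0.045,-0.045],[0,0,0]],[0.035,[0.0066,0.045,-0.07],[0,0,0]],[0.035,[0.0066,0.045,-0.095],[0,0,0]],[0.035,[0.0066,0.045,-0.108],[0,0,0]],[0.035,[0.0066,0.045,-0.108],[0,0,0]]]' 40
python3 - <<'E'
from h import *
a=cam('wrist');b=cam('top')
cv2.imwrite('pics/c3.png',np.vstack([a['color'][:280,:,::-1],cv2.resize(b['color'][170:280,140:300,::-1],(440,302),interpolation=cv2.INTER_CUBIC)]) if 0 else np.vstack([a['color'][:290,:,::-1],cv2.resize(b['color'][175:265,120:300,::-1],(640,310),interpolation=cv2.INTER_CUBIC)]))
E
```

```text
clock: 9.6
ee_pos: [0.5255, 0.1667, 0.1808]
ee_rot: [[0.115, -0.007, 0.993], [-0.993, -0.002, 0.115], [0.001, -1.0, -0.007]]
force: [-0.9, -0.3, -2.9]
width: 0.0496
```

View pics/c3.png

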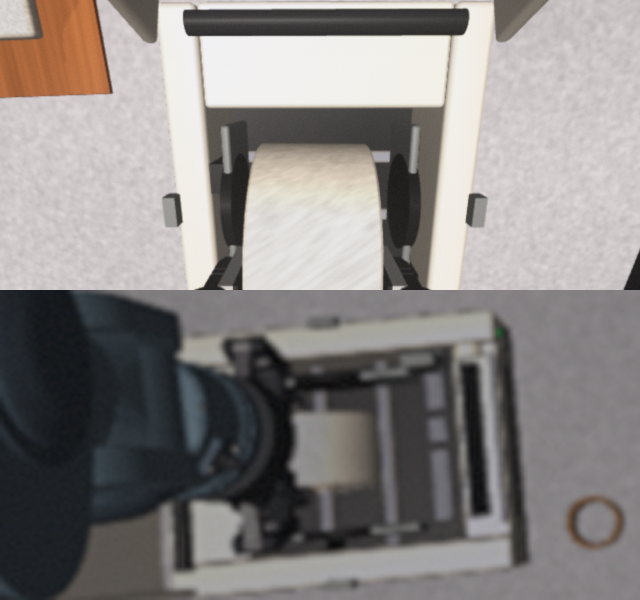

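The wrist half shows the roll at x 245–382, between the guide plates at 228 and 413, so it is aligned and clear. I'll lower it gently.

```bash
python3 -m handwheel '[[0.035,[0,0,-0.015],[0,0,0]],[0.035,[0,0,-0.03],[0,0,0]],[0.035,[0,0,-0.045],[0,0,0]],[0.035,[0,0,-0.058],[0,0,0]],[0.035,[0,0,-0.066],[0,0,0]],[0.035,[0,0,-0.072],[0,0,0]],[0.035,[0,0,-0.076],[0,0,0]],[0.035,[0,0,-0.076],[0,0,0]]]' 40
python3 -m handwheel '[[0.035,[0,0,-0.001],[0,0,0]],[0.035,[0,0,-0.002],[0,0,0]],[0.035,[0,0,-0.003],[0,0,0]],[0.035,[0,0,-0.003],[0,0,0]]]' 40
```

```text
clock: 10.37
ee_pos: [0.5284, 0.1688, 0.1085]
ee_rot: [[0.117, 0.0, 0.993], [-0.993, -0.0, 0.117], [0.0, -1.0, 0.0]]
force: [-0.1, -0.2, -1.3]
width: 0.0492
clock: 10.7
ee_pos: [0.5284, 0.169, 0.1056]
ee_rot: [[0.117, 0.001, 0.993], [-0.993, 0.0, 0.117], [-0.0, -1.0, 0.001]]
force: [-0.5, 0.6, -3.1]
width: 0.0496
```

Still hanging free (-3 N). I'll go down in small steps until it makes contact.

```bash
python3 -m handwheel '[[0.035,[0,0,-0.001],[0,0,0]],[0.035,[0,0,-0.002],[0,0,0]],[0.035,[0,0,-0.003],[0,0,0]],[0.035,[0,0,-0.004],[0,0,0]],[0.035,[0,0,-0.004],[0,0,0]]]' 40
python3 -m handwheel '[[0.035,[0,0,-0.001],[0,0,0]],[0.035,[0,0,-0.002],[0,0,0]],[0.035,[0,0,-0.003],[0,0,0]],[0.035,[0,0,-0.003],[0,0,0]]]' 40
```

```text
clock: 11.12
ee_pos: [0.528, 0.1689, 0.101]
ee_rot: [[0.117, -0.0, 0.993], [-0.993, -0.0, 0.117], [0.0, -1.0, -0.0]]
force: [0.2, -0.2, -2.7]
width: 0.0494
clock: 11.45
ee_pos: [0.5283, 0.1688, 0.1002]
ee_rot: [[0.117, 0.001, 0.993], [-0.993, 0.0, 0.117], [0.0, -1.0, 0.001]]
force: [-4.2, -2.2, 10.6]
width: 0.0501
```

```bash
python3 -m handwheel '[[0.052,[0,0,0.002],[0,0,0]],[0.056,[0,0,0.002],[0,0,0]],[0.062,[0,0,0.002],[0,0,0]],[0.064,[0,0,0.002],[0,0,0]],[0.064,[0,0,0.002],[0,0,0]],[0.064,[0,0,0.006],[0,0,0]],[0.064,[0,0,0.015],[0,0,0]],[0.064,[0,0,0.035],[0,0,0]]]' 40
python3 -m handwheel '[[0.064,[0,0,0.03],[0,0,0]],[0.064,[0,0,0.07],[0,0,0]],[0.064,[0,-0.005,0.1],[0,0,0]],[0.064,[0.02,-0.04,0.11],[0,0,0]],[0.05,[0.04,-0.07,0.11],[0,0,0]],[0.05,[0.064,-0.07,0.11],[0,0,0]],[0.05,[0.064,-0.07,0.11],[0,0,0]],[0.05,[0.064,-0.07,0.11],[0,0,0]]]' 30
python3 - <<'E'
from h import *
c=cam('wrist');save(c,'w4');P=pts(c);z=P[...,2]
o=np.array([.5331,.1689]);a=np.radians(6.75);ex=np.array([-np.sin(a),np.cos(a)]);ey=-np.array([np.cos(a),np.sin(a)])
d=P[...,:2]-o;x=d@ex*1000;y=d@ey*1000
m=(abs(z-.145)<.006)&(abs(x+75)<20)&(abs(y)<80);print('tab',m.sum(),np.median(P[m],0),np.median(x[m]),np.median(y[m]))
m=(abs(x)<45)&(abs(y)<58)&(z>.112)&(z<.16);print('roll',m.sum(),np.percentile(x[m],[2,98]),np.percentile(y[m],[2,98]),z[m].max())
print(telemetry.state()['ee_pos'])
E
```

```text
clock: 12.12
ee_pos: [0.5263, 0.1685, 0.1319]
ee_rot: [[0.117, -0.005, 0.993], [-0.993, -0.001, 0.117], [0.0, -1.0, -0.005]]
force: [0.6, 1.3, 0.2]
width: 0.0635
clock: 12.78
ee_pos: [0.5929, 0.0985, 0.2435]
ee_rot: [[0.116, 0.0, 0.993], [-0.993, 0.0, 0.116], [-0.0, -1.0, 0.0]]
force: [0.1, 0.6, 1.2]
width: 0.05
tab 581 [0.60068746 0.1016148  0.14439077] -74.85331772136979 -59.17209749219969
roll 8597 [-40.42955216  38.94284823] [-54.4554915   26.31611811] 0.13721446545467508
[0.59196599 0.09896668 0.24348332]
```

View pics/w4.png

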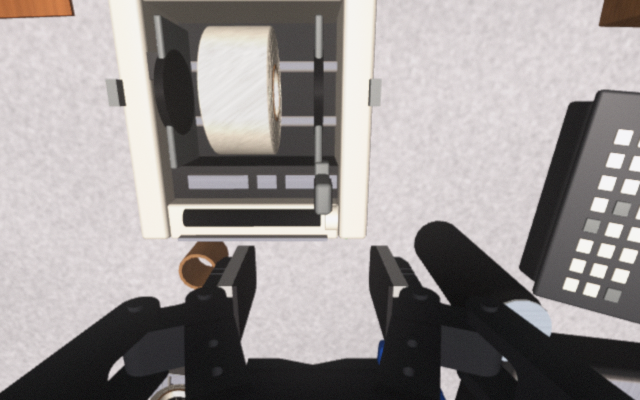

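The wrist view shows the roll standing on both support rollers at (240,90) between the guides, with the tab at (322,190). Measured travel is about 0.006. Next I'll pinch the tab.

```bash
python3 -m handwheel '[[0.05,[0.009,0.002,-0.03],[0,0,0]],[0.05,[0.009,0.002,-0.06],[0,0,0]],[0.05,[0.009,0.002,-0.09],[0,0,0]],[0.05,[0.009,0.002,-0.115],[0,0,0]],[0.05,[0.009,0.002,-0.122],[0,0,0]],[0.03,[0.009,0.002,-0.122],[0,0,0]],[0,[0.009,0.002,-0.122],[0,0,0]],[0,[0.009,0.002,-0.122],[0,0,0]]]' 40
python3 -m handwheel '[[0,[0,0,0],[0,0,0]],[0,[0,0,0],[0,0,0]],[0,[0,0,0],[0,0,0]]]'
```

```text
clock: 13.5
ee_pos: [0.6022, 0.1014, 0.1237]
ee_rot: [[0.118, 0.003, 0.993], [-0.993, 0.0, 0.118], [0.0, -1.0, 0.003]]
force: [-6.6, 0.8, 0.9]
width: 0.0142
clock: 13.75
ee_pos: [0.6031, 0.1014, 0.1237]
ee_rot: [[0.117, 0.005, 0.993], [-0.993, 0.001, 0.117], [-0.001, -1.0, 0.005]]
force: [-0.1, 1.1, 6.4]
width: 0.0114
```

```bash
python3 -m handwheel '[[0,[-0.005,-0.0006,0],[0,0,0]],[0,[-0.01,-0.0012,0],[0,0,0]],[0,[-0.015,-0.0018,0],[0,0,0]],[0,[-0.02,-0.0024,0],[0,0,0]],[0,[-0.025,-0.003,0],[0,0,0]],[0,[-0.03,-0.0035,0],[0,0,0]],[0,[-0.035,-0.0041,0],[0,0,0]],[0,[-0.04,-0.0047,0],[0,0,0]]]' 50
python3 -m handwheel '[[0,[-0.004,-0.0005,0],[0,0,0]],[0,[-0.008,-0.0009,0],[0,0,0]],[0,[-0.012,-0.0014,0],[0,0,0]],[0,[-0.015,-0.0018,0],[0,0,0]],[0,[-0.015,-0.0018,0],[0,0,0]]]' 50
```

```text
clock: 14.42
ee_pos: [0.5644, 0.0968, 0.1237]
ee_rot: [[0.117, 0.007, 0.993], [-0.993, 0.001, 0.117], [-0.001, -1.0, 0.007]]
force: [6.8, 2.5, 5.9]
width: 0.0106
clock: 14.83
ee_pos: [0.5499, 0.0951, 0.1238]
ee_rot: [[0.117, 0.008, 0.993], [-0.993, 0.002, 0.117], [-0.001, -1.0, 0.009]]
force: [4.8, 2.7, 5.4]
width: 0.0109
```

```bash
python3 -m handwheel '[[0,[-0.0015,-0.0002,0],[0,0,0]],[0,[-0.003,-0.0004,0],[0,0,0]],[0,[-0.0045,-0.0005,0],[0,0,0]],[0,[-0.006,-0.0007,0],[0,0,0]],[0,[-0.006,-0.0007,0],[0,0,0]]]' 50
python3 -m handwheel '[[0,[-0.001,-0.0001,0],[0,0,0]],[0,[-0.002,-0.0002,0],[0,0,0]],[0,[-0.002,-0.0002,0],[0,0,0]]]' 50
```

```text
clock: 15.25
ee_pos: [0.5443, 0.0945, 0.1238]
ee_rot: [[0.117, 0.009, 0.993], [-0.993, 0.002, 0.117], [-0.001, -1.0, 0.009]]
force: [5.7, 2.9, 5.0]
width: 0.011
clock: 15.5
ee_pos: [0.5416, 0.0941, 0.1237]
ee_rot: [[0.117, 0.008, 0.993], [-0.993, 0.002, 0.117], [-0.001, -1.0, 0.008]]
force: [4.3, 2.4, 5.5]
width: 0.0106
```

```bash
python3 - <<'E'
from h import *
c=cam('wrist');save(c,'w5')
E
```

```text
(no output)
```

View pics/w5.png

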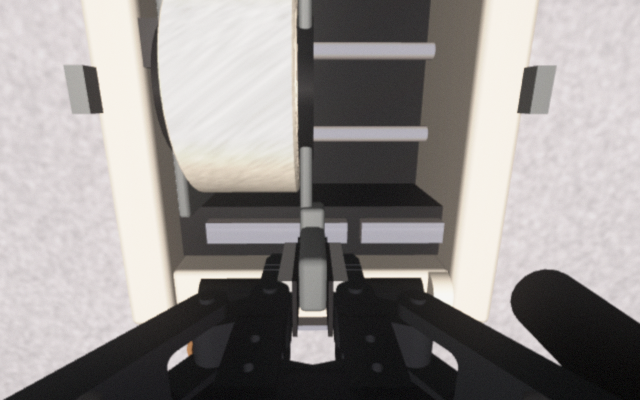

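The wrist view shows the roll between the guides with the sliding plate at its face (300,100). The 75 mm notch is visible at (353,232) and the tab covers the 50 mm notch. I'll go on in 1 mm steps and watch the force.

```bash
for i in 1 2; do python3 -m handwheel '[[0,[-0.001,-0.0001,0],[0,0,0]],[0,[-0.001,-0.0001,0],[0,0,0]],[0,[-0.001,-0.0001,0],[0,0,0]]]' 50 | grep -v rot; done
```

```text
clock: 15.8
ee_pos: [0.5405, 0.094, 0.1237]
force: [4.4, 2.0, 5.0]
width: 0.0107
clock: 16.05
ee_pos: [0.5397, 0.0939, 0.1237]
force: [5.6, 1.9, 5.1]
width: 0.011
```

```bash
python3 -m handwheel '[[0.02,[0,0,0],[0,0,0]],[0.03,[0,0,0],[0,0,0]],[0.03,[0,0,0],[0,0,0]],[0.03,[0,0,0.03],[0,0,0]],[0.03,[0,0,0.06],[0,0,0]],[0.03,[0.02,-0.005,0.09],[0,0,0]],[0.03,[0.02,-0.005,0.115],[0,0,0]],[0.03,[0.02,-0.005,0.115],[0,0,0]]]' 30
python3 -m handwheel '[[0.03,[0,0,0],[0,0,0]],[0.03,[0,0,0],[0,0,0]]]' 30|head -1
python3 - <<'E'
from h import *
c=cam('wrist');save(c,'w6');P=pts(c);z=P[...,2]
o=np.array([.5331,.1689]);a=np.radians(6.75);ex=np.array([-np.sin(a),np.cos(a)]);ey=-np.array([np.cos(a),np.sin(a)])
d=P[...,:2]-o;x=d@ex*1000;y=d@ey*1000
m=(abs(z-.145)<.006)&(abs(x+75)<20)&(abs(y)<80);print('tab',m.sum(),np.median(x[m]),np.median(y[m]),np.percentile(y[m],[2,98]))
m=(abs(x)<35)&(abs(y)<75)&(z>.115)&(z<.145);print('roll',m.sum(),np.percentile(x[m],[2,98]),np.percentile(y[m],[2,98]),np.percentile(z[m],99))
for l,lo,hi in(('slide',-30,5),('fixed',53,74)):
    m=(abs(z-.105)<.004)&(x<55)&(x>-58)&(y>lo)&(y<hi);print(l,m.sum(),np.percentile(y[m],[5,50,95]))
for l,lo,hi in(('w-',-112,-70),('w+',70,112)):
    m=(abs(z-.1)<.004)&(x<50)&(x>-60)&(y>lo)&(y<hi);print(l,np.percentile(y[m],[2,98]))
E
```

```text
clock: 16.72
ee_pos: [0.5591, 0.088, 0.2415]
ee_rot: [[0.117, 0.008, 0.993], [-0.993, -0.0, 0.117], [0.001, -1.0, 0.008]]
force: [0.7, -0.0, -0.8]
width: 0.03
clock: 16.88
tab 618 -74.56892820146817 1.4386618836400789 [-4.74341369  8.1362811 ]
roll 8050 [-32.90211234  33.22498392] [ 6.72216033 56.65451878] 0.13589157206429517
slide 532 [0.87339983 3.06488451 4.786614  ]
fixed 612 [58.9198485  62.57752318 65.48815693]
w- [-98.08833529 -74.9924295 ]
w+ [72.38510611 98.40964087]
```

View pics/w6.png

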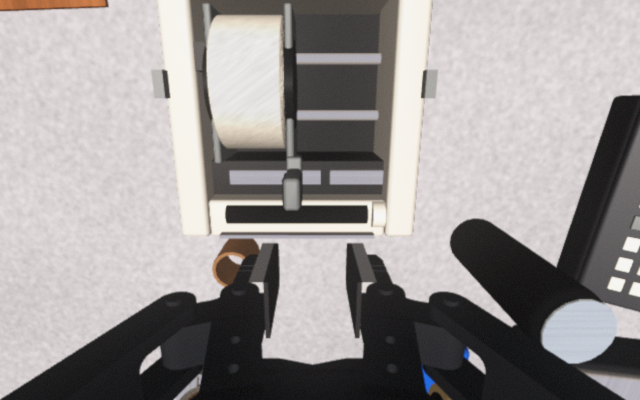

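The tab reads y=+1.4 against +1 expected, and the roll spans 6.7–56.7. To confirm the latch I'll pinch the tab again and tug back gently, staying below the 10 N release force.

```bash
python3 -m handwheel '[[0.03,[-0.02,0.005,-0.03],[0,0,0]],[0.03,[-0.02,0.005,-0.06],[0,0,0]],[0.03,[-0.02,0.005,-0.09],[0,0,0]],[0.03,[-0.02,0.005,-0.112],[0,0,0]],[0.03,[-0.02,0.005,-0.112],[0,0,0]],[0,[-0.02,0.005,-0.112],[0,0,0]],[0,[-0.02,0.005,-0.112],[0,0,0]],[0,[-0.02,0.005,-0.112],[0,0,0]]]' 30|grep -v rot
python3 -m handwheel '[[0,[0,0,0],[0,0,0]],[0,[0,0,0],[0,0,0]],[0,[0,0,0],[0,0,0]]]'|grep -v rot
for i in 1 2; do python3 -m handwheel '[[0,[0.0007,0.0001,0],[0,0,0]],[0,[0.0007,0.0001,0],[0,0,0]],[0,[0.0007,0.0001,0],[0,0,0]]]'|grep -v rot;done
```

```text
clock: 17.6
ee_pos: [0.5381, 0.0937, 0.1244]
force: [7.4, 2.2, -14.2]
width: 0.0118
clock: 17.85
ee_pos: [0.538, 0.0937, 0.1244]
force: [7.3, 0.9, -14.2]
width: 0.0115
clock: 18.1
ee_pos: [0.5381, 0.0937, 0.1244]
force: [5.6, 1.0, -12.5]
width: 0.0115
clock: 18.35
ee_pos: [0.5381, 0.0937, 0.1244]
force: [4.7, 0.7, -11.4]
width: 0.0112
```

```bash
for i in 1 2 3 4 5; do python3 -m handwheel '[[0,[0.0012,0.0001,0],[0,0,0]],[0,[0.0012,0.0001,0],[0,0,0]]]'|grep -v -e rot -e width;done
```

```text
clock: 18.52
ee_pos: [0.5383, 0.0937, 0.1243]
force: [2.3, 0.7, -9.2]
clock: 18.68
ee_pos: [0.5393, 0.0938, 0.1243]
force: [1.0, 0.6, -8.1]
clock: 18.85
ee_pos: [0.5403, 0.0939, 0.1243]
force: [-2.1, 1.0, -6.1]
clock: 19.02
ee_pos: [0.5411, 0.094, 0.1242]
force: [-4.0, 1.2, -4.3]
clock: 19.18
ee_pos: [0.5418, 0.0941, 0.1242]
force: [-6.2, 0.3, -3.3]
```

Resistance rises like a spring (+2 to -6 N over 3.5 mm) and is not constant friction, so the catch is in its notch. I'll ease back to zero force, release and retreat.

```bash
python3 -m handwheel '[[0,[-0.002,-0.0002,0],[0,0,0]],[0,[-0.0035,-0.0003,0],[0,0,0]],[0,[-0.0035,-0.0003,0],[0,0,0]]]'|grep -v rot
python3 -m handwheel '[[0.02,[0,0,0],[0,0,0]],[0.03,[0,0,0],[0,0,0]],[0.03,[0,0,0],[0,0,0]],[0.03,[0,0,0.03],[0,0,0]],[0.03,[0,0,0.06],[0,0,0]],[0.03,[0.02,-0.005,0.09],[0,0,0]],[0.03,[0.02,-0.005,0.115],[0,0,0]],[0.03,[0.02,-0.005,0.115],[0,0,0]]]'|grep -v rot
python3 -m handwheel '[[0.03,[0,0,0],[0,0,0]],[0.03,[0,0,0],[0,0,0]]]' |head -1
python3 - <<'E'
from h import *
c=cam('wrist');save(c,'w7');P=pts(c);z=P[...,2]
o=np.array([.5331,.1689]);a=np.radians(6.75);ex=np.array([-np.sin(a),np.cos(a)]);ey=-np.array([np.cos(a),np.sin(a)])
d=P[...,:2]-o;x=d@ex*1000;y=d@ey*1000
m=(abs(z-.145)<.006)&(abs(x+75)<20)&(abs(y)<80);print('tab',m.sum(),np.median(x[m]),np.median(y[m]),np.percentile(y[m],[2,98]))
m=(abs(x)<35)&(abs(y)<75)&(z>.115)&(z<.145);print('roll',m.sum(),np.percentile(y[m],[2,98]),np.percentile(z[m],99))
t=cam('top');cv2.imwrite('pics/c7.png',np.vstack([c['color'][:290,:,::-1],t['color'][120:290,:,::-1]]))
E
```

```text
clock: 19.43
ee_pos: [0.5403, 0.0939, 0.1243]
force: [-0.6, 1.9, -8.8]
width: 0.0112
clock: 20.1
ee_pos: [0.5646, 0.0884, 0.2463]
force: [0.4, 0.1, 1.4]
width: 0.0299
clock: 20.27
tab 593 -75.07390531652686 0.7417701211124692 [-5.47306189  7.54406793]
roll 7791 [ 6.1354577  57.60647768] 0.13596577681760355
```

View pics/c7.png

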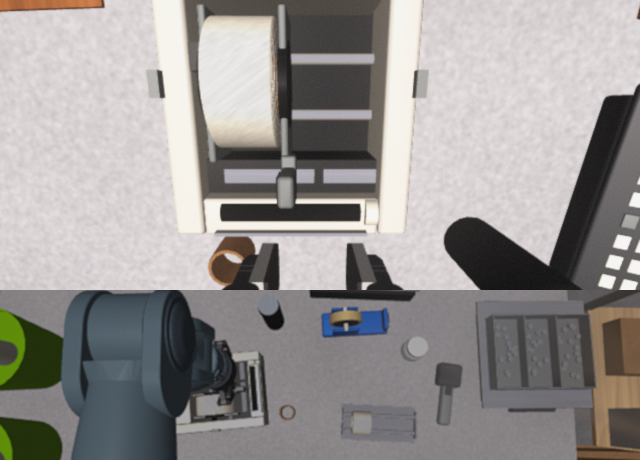

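The roll is seated between the guides at (240,80), and the tab reads y=+0.7 against +1 expected. The part-used roll and the bystanders are where they were, and the gripper is clear of everything.

```bash
python3 -c "
from plant import workorder;print(workorder.hand_in())"
```

```text
the job is handed in; nothing more can be done
None
```

The full roll is standing in the bay on the support rollers, held against the fixed guide, and the job is handed in at about 20 s on the robot's clock.

I first pulled the sliding guide back to a travel of about 6 mm. I then took the full roll from the rest, turned it and lowered it until it touched the rollers, with about 10 N of contact, and let go. Last, I pinched the tab, slid the guide up to the roll, let go and backed clear.

**Last checks:**
- **Guide:** the tab is at printer y = +0.7 mm, against +1 mm for the 50 mm stop.
- **Roll:** it spans y of about 6 to 58 mm, and its top is at z of about 136 mm, against 135 mm expected.
- **Catch:** I never saw or felt a clear click as it went in. I pinched the tab again and tugged it back. It resisted like a spring, up to about 6 N, which fits the catch being in its notch. After I released it, the tab settled at the stop position.
- **Other items:** in the last top view, by eye, the part-used roll is still in the rest and the core, can, jar, tape dispenser and scanner have not moved.

Positions read from the arm and from the camera differed by 1–3 mm while pinching.

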